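Switch the dust extraction over to the next lamp

TASK

The brass table lamp lying on the bench is to be dusted at the orange extraction station: tip it up onto its base where it lies, without lifting it clear of the bench, and let go so that it settles; then take it again by the black lampholder at its top and slide it, standing and not lifted, into the middle of the orange ring. Switch the suction over to it with the red damper levers: the orange damper fully open (lever in line with its duct, pointing at the ring) and the blue damper fully closed (lever square across its duct), but open the orange one before you close the blue one, because the fan is running and must never find both shut. Leave the shades, dish, bottle, carton and tools on the bench where they are.

Things in the scene. Friction and masses are not known exactly. Their poses are not given: they have to be found in the camera images.
- lamp: Brass lamp, no shade, 195 mm, 0.7 kg. Origin: centre of the base's underside; z along the stem. Base 100x100x18 mm (sides along x, y) on slippery felt, boss to z 32, stem 22 mm thick to z 141, 50 mm flange, black lampholder 38 mm thick, z 145-195. Lies on its +x side and the lampholder's rim, z 10 deg below level, pointing to the left (+y). Rights itself from leans under 55 deg.
- stem_mid (a point): Point on the lamp's axis, in the bare stem, 85 mm from the underside of the base.
- lampholder (a point): Centre of the black lampholder, on the lamp's axis, 170 mm from the underside of the base. Held here with the fingers closing along the direction of travel, the lamp stays upright as it slides; held crosswise or pressed down, it may lean back and drag.
- station_orange: Extraction station, fixed, left or right: 100 mm metal duct along its x, axis 78 mm above the bench, from the header at the back to an orange bell hood 144 mm wide that faces the robot (-x), mouth 85 mm before the origin. Origin: on the bench below the damper's pivot. The lever turns above a 60 mm square plate (top at 156 mm) on the duct.
- orange_mark (a point): Centre, on the bench, of the orange ring painted in front of the orange hood (ring 180 mm inside, 196 mm outside diameter; 180 mm in front of the station's origin, 95 mm in front of the hood's mouth).
- orange_pivot (a point): Point on the upright axis of the orange station's damper lever, at the height of the lever's grip (171 mm above the bench).
- orange_grip (a point): Centre of the red grip on the orange damper lever: 60 mm long, 20 wide, 14 high, centre 70 mm from the pivot, 171 mm above the bench; lever end at 100 mm. It swings level; 36 mm of free air between it and the duct's top. Stiff (about 4 N at the grip), stays where it is left.
- lever_orange (a joint): Angle of the orange damper lever, rad: 0 = closed stop (lever across the duct, pointing to the station's +y), 1.571 = open stop (lever in line with the duct, pointing to -x, at the ring); grows anticlockwise seen from above. Starts closed or nearly.
- station_blue: The like station with the blue hood and blue ring (same sizes and axes), on the other side.
- blue_mark (a point): Centre, on the bench, of the blue ring; a glass dish stands in it.
- blue_pivot (a point): As orange_pivot, for the blue station.
- blue_grip (a point): As orange_grip, for the blue station.
- lever_blue (a joint): Angle of the blue damper lever, rad, read like lever_orange. Starts open or nearly.
- glass_dish: Loose white dish of a ceiling light, 110 mm in diameter, 42 mm high, standing in the blue ring; origin under its centre. Not to be disturbed.
- shade_straw: Loose straw-coloured round lampshade, 90 mm in diameter, 145 mm high; origin under its centre. Not to be disturbed.
- shade_brown: Loose brown round lampshade, 96 mm in diameter, 135 mm high; origin under its centre. Not to be disturbed.
- cleaner: Loose white bottle of cleaner with green label and red cap, 54 mm in diameter, 150 mm high; origin under its centre. Not to be disturbed.
- brush: Loose dusting brush, 170 mm long, lying out to the left. Not to be disturbed.
- screwdriver: Loose screwdriver, 180 mm long, lying out to the right. Not to be disturbed.
- bulb_carton: Loose bulb carton, 60 x 60 mm, 100 mm high, standing between the two ducts; origin under its centre. Not to be disturbed.

How it is judged:
By the outcome, as a careful person would: the job done as asked, in the order asked, and still so for the second after the job is handed in, with the robot touching nothing.
It also fails if it takes over 72 s, if anything falls off the work surface, if the arm or the gripper's body presses on something with over 40 N, if the wrist force passes 120 N, or if a joint passes its speed limit or range.

ROBOT

A 7-joint arm with a two-finger parallel gripper is mounted at the origin on the work surface. World frame = base frame: x ahead of the robot, y to its left, z up, the work surface at z = 0. Lengths are in mm, angles in degrees, forces in N, time in s.
With the tool pointing down it reaches from about 425 to 1025 mm from the base axis. Payload 9.4 kg.
Tool frame: the origin (TCP) lies between the finger pads, 19 mm behind the fingertips; this is the grasp point; z points along the fingers, y is the line along which they close (so a half turn about z gives the same grasp; the last joint's range is limited). The gripper opens to 85 mm and grips with 20 to 120 N. Pads are 22 mm wide; open, the fingers measure 114 mm over their backs; the gripper's body (76 mm by 85 mm) begins 54 mm behind the grasp point. The pads swing forward as they close: fully open they stand 13 mm farther back than shut.
Start: joints at [61.094, 34.337, -0.143, 91.639, 0.103, 54.024, -4.572], TCP at [300.772, -659.667, 249.975] pointing down, gripper open.
Joint ranges: [-147.43, 147.43], [-19.82, 112.94], [-74.19, 73.91], [6.32, 146.72], [-59.91, 239.91], [6.04, 106.73], [-150.56, 150.56]. Speed limits (degrees/s): [127.2, 127.2, 172.46, 172.46, 180, 180, 180].

INTERFACE

Orientations are given as a 3x3 rotation matrix whose columns are the frame's x, y, z axes.
In Python, from rig import arm gives the robot as it stands.
- The arm moves only by the tool jog_arm, called after "Request:" by a JSON object that holds its "api" and its "payload", one argument or row to a line. Schema: {"type":"object","properties":{"moves":{"type":"array","items":{"type":"array","items":{"type":"array","items":{"type":"number"},"minItems":5,"maxItems":5},"minItems":1,"maxItems":8},"minItems":1,"maxItems":1},"only":{"type":"string"},"quiet":{"type":"boolean"},"lines":{"type":"string"}},"required":["moves"],"additionalProperties":false}. moves is a list that holds a single list of rows (three levels of brackets), with 1 to 8 rows, each of 5 numbers: dx, dy, dz in mm, then a turn about the tool's z in degrees, then the opening from 0.0 (shut) to 1.0 (fully open); each row is the pose to reach, as a shift and turn from the pose commanded when the call began, along the tool's axes at that moment; what a row does not reach only later rows make up. A row lasts 1/12 s, in which the tool goes at most 41.7 mm and 7.16 degrees, less where a joint would pass 70% of its speed; a pose out of reach is approached as far as the arm can. The fingers move at their own pace and stop on an object; the grip force is fixed at half the most. Time passes only in rows, so rows that do not move let the fingers close. The tool returns the time, the measured TCP pose, the force, the opening and the grip force at its end. only (a regular expression) keeps the lines of the reply that match it, lines (a string "A,B") keeps lines A to B, and quiet returns only ok. Input that does not fit is refused with a message, and nothing moves.
- arm.sense(): the state, without advancing time (a new reading comes with each control period).
- arm.read_camera(name): name is "scene" or "top"; returns the picture (480x640x3 uint8, blue, green, red); there is no depth.
- arm.camera_params(name): a dict with "intrinsics" (3x3 intrinsics, pixels), "extrinsics" (4x4, takes a point from camera to world coordinates). Camera axes: x right, y down, z forward; pixel columns grow to the right and rows downward; lengths in mm; the calibration is good to about 2 mm. A picture is of the moment at which its call begins. camera_params takes no time and is no camera call.
- arm.hand_in(): hands the job in; it is judged then, once.
The state is a dict: "t": time; "joint_positions": joint angles; "dq": joint speeds; "joint_torque": joint torques, N m; "tcp_pos": TCP position; "ee_rot": TCP orientation; "contact_force": force on the tool from outside, world axes, zero at the start; "moment": the same for the moment, N m; "width": opening from 0.0 (shut) to 1.0 (fully open); "grip_force": force on a finger pad.
Only numpy, scipy, OpenCV 4.12 (cv2) and the standard library are available. Lean on these libraries where they do the work, as an engineer would, in place of code of your own. Each camera call takes 0.05 s, during which the arm holds its last target. There are 200 camera calls.

## Working session

There is one attempt and no reset: what is moved stays moved. The work goes in short steps, Python scripts to look and compute and a tool call to move; the robot and the scene stay as the last step left them, time stands still between calls to the robot, and variables do not carry over. Pictures are saved under pics/ and viewed, at most 14 in all, crops included, and the job is handed in when it is done.

```bash
ls; mkdir -p pics
```

Run:
```python
from rig import arm
import cv2,numpy as np
for n in("scene","top"):
    cv2.imwrite(f"pics/{n}0.png",arm.read_camera(n)); p=arm.camera_params(n); print(n,np.round(p["intrinsics"],1).tolist(),np.round(p["extrinsics"],3).tolist())
s=arm.sense(); print(s["t"],s["tcp_pos"],np.round(s["ee_rot"],3).tolist(),s["width"])
```

```text
pics
rig.py
scene [[559.4, 0.0, 313.5], [0.0, 559.4, 224.7], [0.0, 0.0, 1.0]] [[-0.118, 0.711, -0.694, 1558.335], [0.993, 0.07, -0.097, 155.807], [-0.02, -0.7, -0.714, 1143.089], [0.0, 0.0, 0.0, 1.0]]
top [[468.0, 0.0, 316.8], [0.0, 468.0, 237.0], [0.0, 0.0, 1.0]] [[-0.001, -0.999, 0.034, 510.888], [-1.0, 0.001, -0.011, 0.162], [0.011, -0.034, -0.999, 1170.528], [0.0, 0.0, 0.0, 1.0]]
0.1 [ 300.58375463 -659.3115481   249.19596571] [[0.91, 0.415, -0.001], [0.415, -0.91, 0.001], [-0.0, -0.001, -1.0]] 1.0002206946816632
```

View pics/scene0.png

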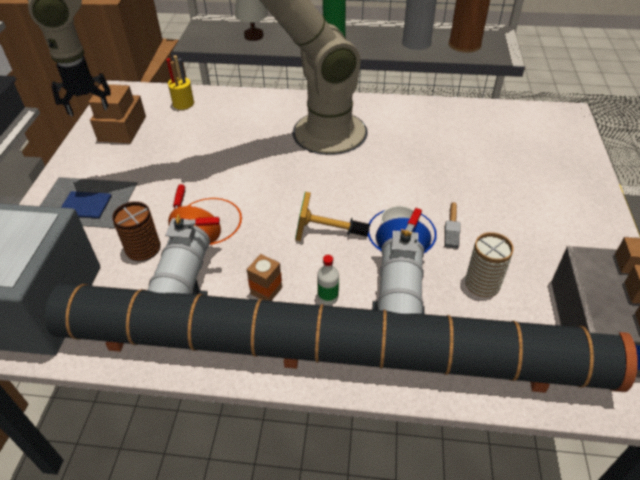

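View pics/top0.png

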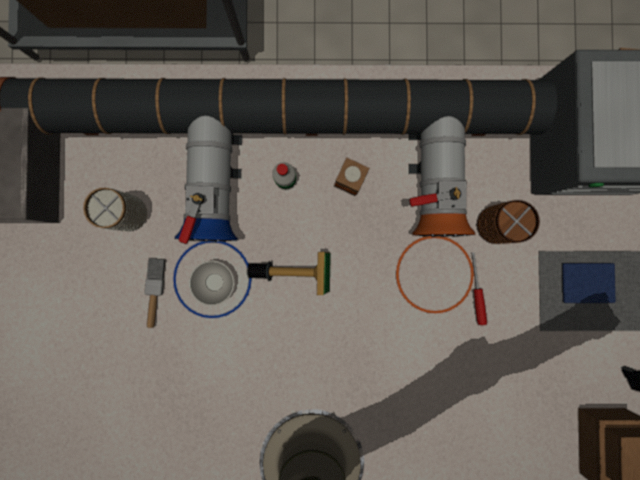

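Scene: the lamp lies between the rings, with its lampholder at about (260,270) and base at (323,272) in the top view. Pivots are at about (456,193) for orange and (200,198) for blue, and the dish is at (213,282). Next I'll enlarge the work area and measure.

Create h.py:
```python
from rig import arm
import cv2,numpy as np
def w(u,v,z,cam="top"):
    p=arm.camera_params(cam);K=np.array(p["intrinsics"]);E=np.array(p["extrinsics"])
    d=E[:3,:3]@np.linalg.solve(K,[u,v,1]);o=E[:3,3]
    return np.round(o+d*(z-o[2])/d[2],1)
def px(P,cam="top"):
    p=arm.camera_params(cam);K=np.array(p["intrinsics"]);E=np.array(p["extrinsics"])
    c=K@(E[:3,:3].T@(np.array(P,float)-E[:3,3]));return np.round(c[:2]/c[2],1)
def blobs(im,lo,hi,amin=30):
    m=cv2.inRange(cv2.cvtColor(im,cv2.COLOR_BGR2HSV),lo,hi)
    n,_,st,ce=cv2.connectedComponentsWithStats(m)
    return [(st[i].tolist(),np.round(ce[i],1).tolist()) for i in range(1,n) if st[i,4]>=amin]
def crop(im,x0,y0,x1,y1,k,name): cv2.imwrite("pics/"+name,cv2.resize(im[y0:y1,x0:x1],None,fx=k,fy=k,interpolation=cv2.INTER_CUBIC))
```

Run:
```python
from h import *
im=cv2.imread("pics/top0.png")
crop(im,165,150,495,330,2.4,"c1.png")
print("red",blobs(im,(0,150,110),(5,255,255)),blobs(im,(175,150,110),(180,255,255)))
print("orange",blobs(im,(6,150,120),(14,255,255)))
print("blue",blobs(im,(108,150,80),(125,255,255)))
```

```text
red [([277, 164, 10, 10, 83], [281.6, 168.6]), ([411, 194, 26, 12, 181], [423.4, 199.3]), ([180, 217, 14, 26, 178], [186.3, 229.3]), ([477, 290, 8, 35, 165], [480.7, 307.0])] []
orange [([439, 214, 18, 8, 104], [447.6, 216.8]), ([396, 237, 77, 76, 399], [433.9, 276.9])]
blue [([194, 219, 22, 20, 268], [205.0, 228.4]), ([174, 242, 77, 75, 187], [203.9, 287.8]), ([227, 244, 21, 20, 30], [237.8, 252.3])]
```

View pics/c1.png

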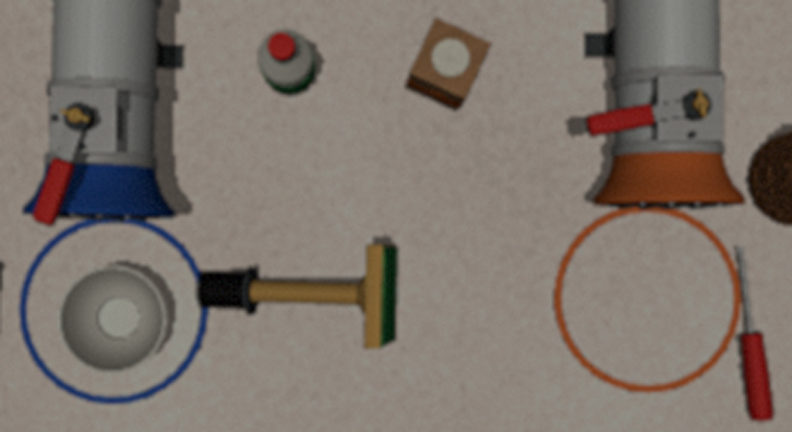

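The crop is clear. In full-picture pixels the lampholder centre is about (258.8,270.3), the base rim face runs x 317–330, and y 252–294. The orange ring centre is (434.5,275), and the pivots are (456.3,193.3) and (198,198.5).

Run:
```python
from h import *
print("omark",w(434.5,274.7,0),"opiv",w(456.3,193.3,171),"ogrip",w(423.4,199.3,178))
print("bmark",w(212,279.2,0),"bpiv",w(198,198.5,171),"bgrip",w(186.3,229.3,178))
print("holder",w(258.8,270.3,23),"rim",w(247.5,270.2,20),"flange",w(270.5,270.5,27))
print("base bottom face up edge",w(329.7,272,100),"base top-face up edge",w(317.5,272,98))
print("dish edge right",w(236,282,30),"screwdriver",w(474,262,5),w(481,310,12))
```

```text
omark [ 456.5 -307.7    0. ] opiv [ 639.1 -311.4  171. ] ogrip [ 625.3 -238.7  178. ]
bmark [446.2 247.8   0. ] bpiv [627.7 242.6 171. ] bgrip [561.5 265.1 178. ]
holder [469. 129.  23.] rim [469.2 157.   20. ] flange [468.6 100.1  27. ]
base bottom face up edge [467.7 -41.4 100. ] base top-face up edge [467.6 -13.5  98. ]
dish edge right [441.  183.4  30. ] screwdriver [ 488.2 -405.6    5. ] [ 369.7 -419.    12. ]
```

Add to h.py:
```python
def to(P,yaw=None):
    "delta to world P in tool axes; yaw = wanted heading (deg, mod 180) of tool y"
    s=arm.sense();R=np.array(s["ee_rot"]);d=R.T@(np.array(P)-s["tcp_pos"])
    a=np.degrees(np.arctan2(R[1,1],R[0,1]))
    t=None if yaw is None else round((a-yaw+90)%180-90,1)
    print("t",round(s["t"],2),"tcp",np.round(s["tcp_pos"],1),"yhead",round(a,1),"F",np.round(s["contact_force"],1),"w",round(s["width"],2),"-> d",np.round(d,1),"turn",t)
```

```text
(no output)
```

Request:
{"api": "jog_arm", "payload": {
  "moves": [
    [[198, -267, 0, -57, 1], [198, -267, 0, -57, 1], [198, -267, 0, -57, 1], [198, -267, 0, -57, 1], [198, -267, 0, -57, 1], [198, -267, 0, -57, 1], [198, -267, 0, -57, 1], [198, -267, 0, -57, 1]]
  ]
}}

```text
t: 0.77
tcp_pos: [370.0, -332.5, 249.9]
ee_rot: [[0.141, 0.99, -0.0], [0.99, -0.141, -0.0], [-0.0, -0.0, -1.0]]
contact_force: [0.1, -0.1, -0.7]
width: 0.999
grip_force: 0.0
```

```bash
python3 -c "
from h import *
to([469,130,130],0)"
```

```text
t 0.77 tcp [ 370.  -332.5  249.9] yhead -8.1 F [ 0.1 -0.1 -0.7] w 1.0 -> d [471.8  32.6 119.9] turn -8.1
```

Request:
{"api": "jog_arm", "payload": {
  "moves": [
    [[320, 22, 40, -8, 1], [320, 22, 40, -8, 1], [320, 22, 40, -8, 1], [320, 22, 40, -8, 1], [320, 22, 40, -8, 1], [320, 22, 40, -8, 1], [320, 22, 40, -8, 1], [320, 22, 40, -8, 1]]
  ]
}}

```text
t: 1.43
tcp_pos: [439.4, -18.2, 209.7]
ee_rot: [[0.007, 1.0, 0.0], [1.0, -0.007, 0.001], [0.001, 0.0, -1.0]]
contact_force: [0.7, -0.9, 0.9]
width: 1.0
grip_force: 0.0
```

```bash
python3 -c "
from h import *
to([469,130,100],0)"
```

```text
t 1.43 tcp [439.4 -18.2 209.7] yhead -0.4 F [ 0.7 -0.9  0.9] w 1.0 -> d [148.3  28.6 109.8] turn -0.4
```

Request:
{"api": "jog_arm", "payload": {
  "moves": [
    [[37, 7, 20, 0, 1], [74, 14, 50, 0, 1], [111, 21, 80, 0, 1], [148, 29, 110, 0, 1], [148, 29, 110, 0, 1], [148, 29, 110, 0, 1]]
  ]
}}

```text
t: 1.93
tcp_pos: [469.1, 131.0, 97.3]
ee_rot: [[0.002, 1.0, -0.003], [1.0, -0.002, 0.001], [0.001, -0.003, -1.0]]
contact_force: [0.9, 0.3, -0.1]
width: 0.998
grip_force: 0.0
```

```bash
python3 -c "
from h import *
to([469,130,24],0)
crop(arm.read_camera('scene'),280,130,480,280,4,'s1.png')"
```

```text
t 1.93 tcp [469.1 131.   97.3] yhead -0.1 F [ 0.9  0.3 -0.1] w 1.0 -> d [-1.1  0.1 73.3] turn -0.1
```

View pics/s1.png

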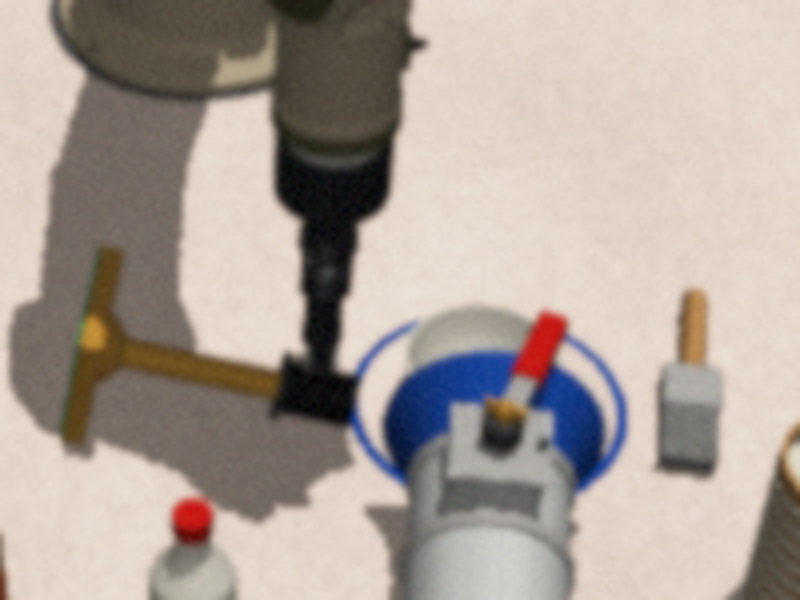

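The fingers are centred over the lampholder, seen at about (320,390) in the crop. I'll descend and grip.

Request:
{"api": "jog_arm", "payload": {
  "moves": [
    [[0, 0, 25, 0, 1], [0, 0, 50, 0, 1], [0, 0, 73, 0, 1], [0, 0, 73, 0, 1], [0, 0, 73, 0, 0.3], [0, 0, 73, 0, 0], [0, 0, 73, 0, 0], [0, 0, 73, 0, 0]]
  ]
}}

```text
t: 2.65
tcp_pos: [470.1, 126.2, 28.4]
ee_rot: [[0.009, 1.0, 0.002], [1.0, -0.009, 0.001], [0.001, 0.002, -1.0]]
contact_force: [1.6, 0.3, 0.0]
width: 0.452
grip_force: 0.7
```

Request:
{"api": "jog_arm", "payload": {
  "moves": [
    [[0, 0, 0, 0, 0], [0, 0, 0, 0, 0], [0, 0, 0, 0, 0]]
  ]
}}

```text
t: 2.9
tcp_pos: [469.9, 126.2, 28.4]
ee_rot: [[0.009, 1.0, 0.002], [1.0, -0.009, 0.0], [0.0, 0.002, -1.0]]
contact_force: [-0.9, -0.9, 9.7]
width: 0.425
grip_force: 58.8
```

Request:
{"api": "jog_arm", "payload": {
  "moves": [
    [[-3, 0, -13, 0, 0], [-7, 0, -26, 0, 0], [-12, 0, -40, 0, 0], [-19, 0, -54, 0, 0], [-26, 0, -67, 0, 0], [-35, 0, -79, 0, 0], [-45, 0, -91, 0, 0], [-55, 0, -101, 0, 0]]
  ]
}}

```text
t: 3.57
tcp_pos: [468.6, 70.4, 129.3]
ee_rot: [[0.009, 1.0, 0.001], [1.0, -0.009, -0.0], [-0.0, 0.001, -1.0]]
contact_force: [0.5, -1.5, -6.0]
width: 0.422
grip_force: 66.9
```

```bash
python3 -c "
from h import *
s=arm.sense();print(np.round(s['moment'],2))
crop(arm.read_camera('scene'),280,130,480,280,4,'s2.png')"
```

```text
[ 0.42 -0.09  0.06]
```

View pics/s2.png

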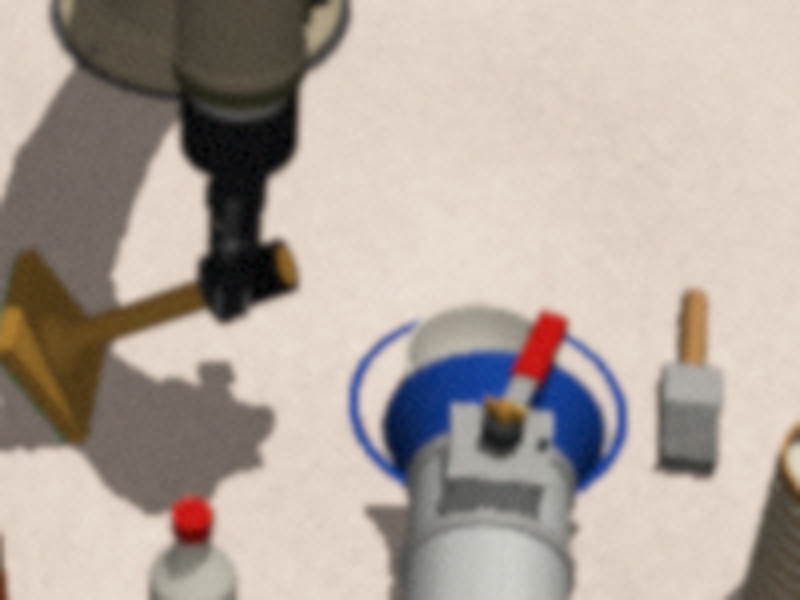

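The lamp is hinging on its base edge at about 30°, with the base's near corner at crop (80,440). The grip moment is 0.42 N m, so I'll release before the hinge friction can lift the base, at about 48° elevation (42° lean).

Request:
{"api": "jog_arm", "payload": {
  "moves": [
    [[-12, 0, -10, 0, 0], [-24, 0, -18, 0, 0], [-37, 0, -25, 0, 0], [-49, 0, -31, 0, 0], [-49, 0, -31, 0, 0]]
  ]
}}

```text
t: 4.03
tcp_pos: [468.7, 21.0, 160.2]
ee_rot: [[0.011, 1.0, 0.002], [1.0, -0.011, -0.0], [-0.0, 0.002, -1.0]]
contact_force: [-2.3, 1.8, 2.7]
width: 0.427
grip_force: 70.0
```

```bash
python3 -c "
from h import *
print(px([519,-46,0],'scene'),px([419,-46,0],'scene'))
s=arm.sense();print(np.round(s['moment'],2))
crop(arm.read_camera('scene'),240,130,400,250,5,'s3.png')"
```

```text
[293.8 241.7] [298.7 216.6]
[ 0.69  0.54 -0.02]
```

View pics/s3.png

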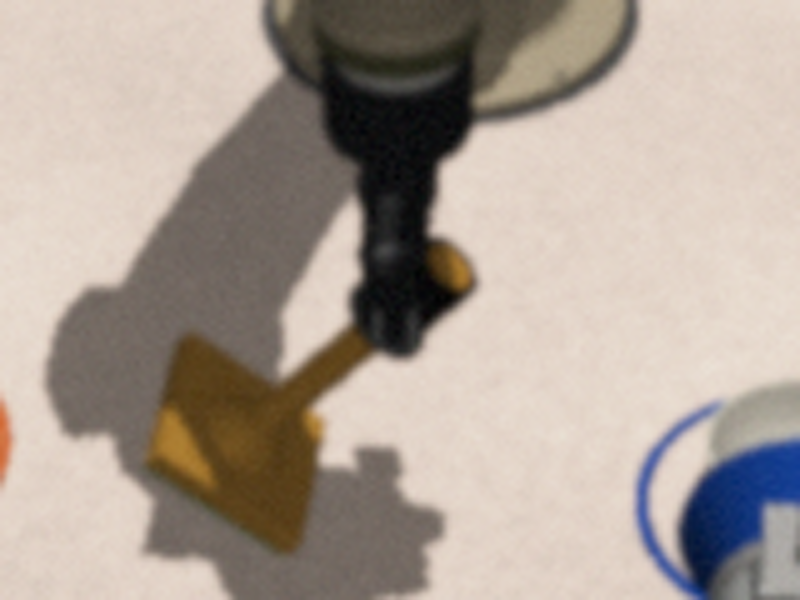

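```bash
python3 -c "
from h import *
for e in (30,35,40,45,50,55):
  r=np.radians(e); print(e,px([519,-39-100*np.sin(r),100*np.cos(r)],'scene'))"
```

```text
30 [276.5 218.6]
35 [273.9 219.7]
40 [271.5 220.9]
45 [269.3 222.3]
50 [267.4 223.8]
55 [265.6 225.4]
```

The lean is about 44°, within the 55° limit, and the base edge is still on the bench. Releasing.

Request:
{"api": "jog_arm", "payload": {
  "moves": [
    [[0, 0, 0, 0, 1], [0, 0, 0, 0, 1], [0, 0, 0, 0, 1], [0, 0, 0, 0, 1], [0, 0, 0, 0, 1], [0, 0, 0, 0, 1], [0, 0, 0, 0, 1], [0, 0, 0, 0, 1]]
  ]
}}

```text
t: 4.75
tcp_pos: [468.5, 22.5, 158.9]
ee_rot: [[0.008, 1.0, -0.0], [1.0, -0.008, -0.0], [-0.0, -0.0, -1.0]]
contact_force: [0.3, 0.4, 0.4]
width: 0.996
grip_force: 0.0
```

```bash
python3 -c "
from h import *
crop(arm.read_camera('scene'),240,130,400,250,5,'s4.png')"
```

```text
(no output)
```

View pics/s4.png

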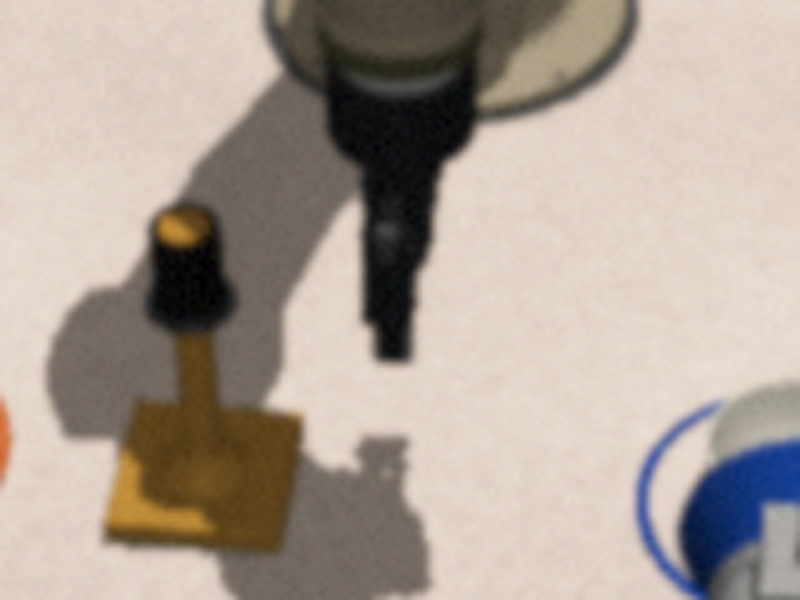

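The lamp stands on its base, with its top centre at crop (185,222), full-picture (277,174.4).

Request:
{"api": "jog_arm", "payload": {
  "moves": [
    [[0, 0, -40, 0, 1], [0, 0, -80, 0, 1], [0, 0, -80, 0, 1]]
  ]
}}

```text
t: 5.05
tcp_pos: [470.9, 23.3, 244.3]
ee_rot: [[0.008, 1.0, 0.007], [1.0, -0.008, 0.001], [0.001, 0.007, -1.0]]
contact_force: [0.7, -0.9, 0.3]
width: 1.001
grip_force: 0.0
```

```bash
python3 -c "
from h import *
t=w(277,174.4,195,'scene');print(t,w(261,238,3,'scene'),w(297,240.4,3,'scene'),w(300.5,213.5,18,'scene'),w(267.5,210.5,18,'scene'))
im=arm.read_camera('top');crop(im,280,200,480,320,4,'t2.png')
to([t[0],t[1],240])"
```

```text
[464.  -89.4 195. ] [ 516.8 -139.     3. ] [515.8 -37.4   3. ] [424.1 -39.5  18. ] [ 421.1 -136.3   18. ]
t 5.1 tcp [470.2  22.7 242. ] yhead -0.5 F [ 0.  -0.8 -0.4] w 1.0 -> d [-112.1   -5.2    2. ] turn None
```

View pics/t2.png

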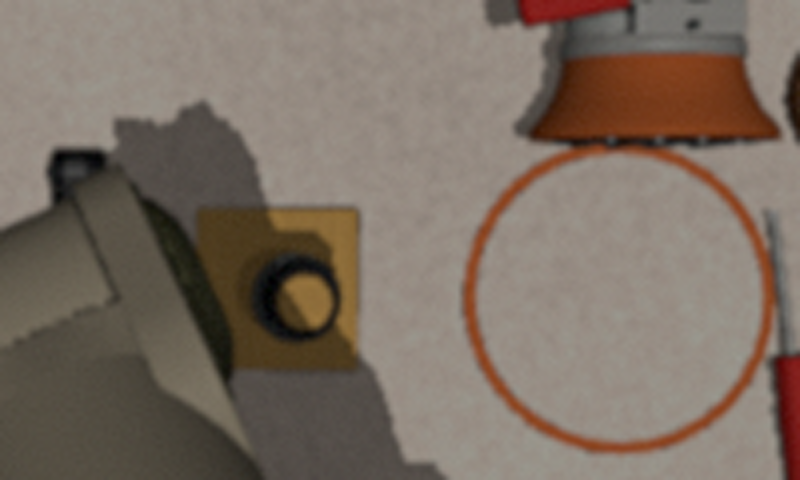

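The lamp stands square to the bench; top at crop (306,301), base centre about (278,289), ring centre (619,298).

```bash
python3 -c "
from h import *
a=w(356.5,275.2,195);b=w(349.4,272.2,18);print(a,b)
to([466,-89,242],87.3)"
```

```text
[464.8 -93.5 195. ] [463.8 -93.   18. ]
t 5.1 tcp [470.2  22.7 242. ] yhead -0.5 F [ 0.  -0.8 -0.4] w 1.0 -> d [-111.7   -3.2   -0. ] turn -87.8
```

Request:
{"api": "jog_arm", "payload": {
  "moves": [
    [[-14, 0, 0, 7, 1], [-28, 0, 0, 14, 1], [-42, 0, 0, 21, 1], [-56, -1, 0, 28, 1], [-70, -2, 0, 35, 1], [-84, -3, 0, 42, 1], [-98, -4, 0, 49, 1], [-112, -4, 0, 56, 1]]
  ]
}}

```text
t: 5.77
tcp_pos: [462.8, -90.4, 238.2]
ee_rot: [[0.837, 0.547, -0.001], [0.547, -0.837, -0.0], [-0.001, -0.001, -1.0]]
contact_force: [0.3, 0.5, -0.4]
width: 0.997
grip_force: 0.0
```

```bash
python3 -c "
from h import *
to([466,-89,242],87.3)"
```

```text
t 5.77 tcp [462.8 -90.4 238.2] yhead -56.8 F [ 0.3  0.5 -0.4] w 1.0 -> d [ 3.4  0.6 -3.8] turn 35.9
```

Request:
{"api": "jog_arm", "payload": {
  "moves": [
    [[1, 1, 0, 7, 1], [1, 2, 0, 14, 1], [1, 2, 0, 21, 1], [1, 2, 0, 28, 1], [1, 2, 0, 36, 1], [1, 2, 0, 36, 1], [1, 2, 0, 36, 1]]
  ]
}}

```text
t: 6.35
tcp_pos: [465.2, -90.5, 238.4]
ee_rot: [[0.999, -0.041, -0.001], [-0.041, -0.999, -0.0], [-0.001, 0.0, -1.0]]
contact_force: [-0.5, 0.3, -0.3]
width: 0.998
grip_force: 0.0
```

```bash
python3 -c "
from h import *
to([464.4,-92,171],87.3)"
```

```text
t 6.35 tcp [465.2 -90.5 238.4] yhead -92.3 F [-0.5  0.3 -0.3] w 1.0 -> d [-0.6  1.5 67.4] turn 0.4
```

Request:
{"api": "jog_arm", "payload": {
  "moves": [
    [[0, 1, 30, 0, 1], [0, 1, 50, 0, 1], [0, 1, 66, 0, 1], [0, 1, 66, 0, 1], [0, 1, 66, 0, 0.6], [0, 1, 66, 0, 0], [0, 1, 66, 0, 0], [0, 1, 66, 0, 0]]
  ]
}}

```text
t: 7.02
tcp_pos: [465.9, -91.8, 173.9]
ee_rot: [[0.999, -0.043, 0.002], [-0.043, -0.999, -0.0], [0.002, 0.0, -1.0]]
contact_force: [-1.7, -4.6, 3.2]
width: 0.457
grip_force: 2.7
```

Request:
{"api": "jog_arm", "payload": {
  "moves": [
    [[0, 0, 0, 0, 0], [0, 0, 0, 0, 0], [0, 0, 0, 0, 0]]
  ]
}}

```text
t: 7.27
tcp_pos: [465.9, -92.1, 174.0]
ee_rot: [[0.999, -0.043, 0.002], [-0.043, -0.999, -0.001], [0.002, 0.001, -1.0]]
contact_force: [-0.7, -1.5, 5.9]
width: 0.431
grip_force: 59.8
```

```bash
python3 -c "
from h import *
to([456.5,-307.7,172],87.3)"
```

```text
t 7.27 tcp [465.9 -92.1 174. ] yhead -92.5 F [-0.7 -1.5  5.9] w 0.43 -> d [-1.000e-01  2.158e+02  2.100e+00] turn 0.2
```

Request:
{"api": "jog_arm", "payload": {
  "moves": [
    [[0, 5, 0, 0, 0], [0, 14, 0, 0, 0], [0, 24, 0, 0, 0], [0, 34, 0, 0, 0], [0, 44, 0, 0, 0], [0, 54, 0, 0, 0], [0, 64, 0, 0, 0], [0, 72, 0, 0, 0]]
  ]
}}

```text
t: 7.93
tcp_pos: [463.1, -163.4, 173.9]
ee_rot: [[0.999, -0.042, 0.002], [-0.042, -0.999, 0.001], [0.002, -0.001, -1.0]]
contact_force: [-0.3, 5.7, 8.0]
width: 0.43
grip_force: 61.7
```

```bash
python3 -c "
from h import *
to([456.5,-307.7,174],87.3)"
```

```text
t 7.93 tcp [ 463.1 -163.4  173.9] yhead -92.4 F [-0.3  5.7  8. ] w 0.43 -> d [ -0.4 144.5  -0.2] turn 0.3
```

Request:
{"api": "jog_arm", "payload": {
  "moves": [
    [[0, 8, 0, 0, 0], [0, 17, 0, 0, 0], [0, 26, 0, 0, 0], [0, 35, 0, 0, 0], [0, 44, 0, 0, 0], [0, 54, 0, 0, 0], [0, 64, 0, 0, 0], [0, 72, 0, 0, 0]]
  ]
}}

```text
t: 8.6
tcp_pos: [459.9, -235.2, 174.0]
ee_rot: [[0.999, -0.042, 0.002], [-0.042, -0.999, 0.001], [0.002, -0.001, -1.0]]
contact_force: [-0.1, 6.2, 8.3]
width: 0.431
grip_force: 61.7
```

Request:
{"api": "jog_arm", "payload": {
  "moves": [
    [[0, 8, 0, 0, 0], [0, 17, 0, 0, 0], [0, 26, 0, 0, 0], [0, 35, 0, 0, 0], [0, 44, 0, 0, 0], [0, 54, 0, 0, 0], [0, 63, 0, 0, 0], [0, 70, 0, 0, 0]]
  ]
}}

```text
t: 9.27
tcp_pos: [456.7, -305.1, 174.0]
ee_rot: [[0.999, -0.042, 0.001], [-0.042, -0.999, 0.001], [0.001, -0.001, -1.0]]
contact_force: [0.1, 6.8, 8.0]
width: 0.426
grip_force: 61.8
```

```bash
python3 -c "
from h import *
crop(arm.read_camera('scene'),140,120,300,240,5,'s5.png')
to([456.5,-307.7,174],87.3)"
```

```text
t 9.32 tcp [ 456.6 -306.6  174. ] yhead -92.5 F [0.3 2.5 6.9] w 0.43 -> d [-0.   1.1 -0. ] turn 0.2
```

View pics/s5.png

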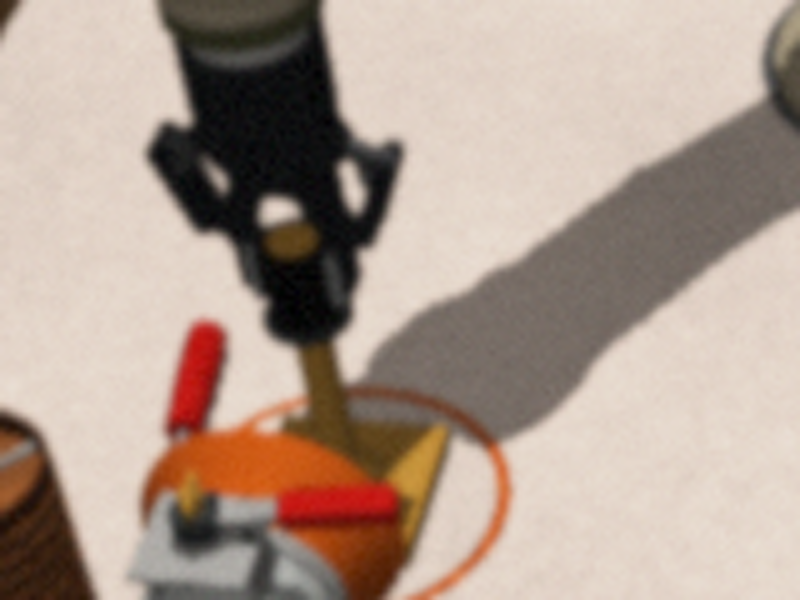

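```bash
python3 -c "
from h import *
f=lambda P:(px(P,'scene')-[140,120])*5
x,y=456.5,-307
for P in ([x,y,195],[x,y,145],[x,y,32],[x+50,y+50,18],[x-50,y+50,18],[x-50,y-50,18],[x,y,0]): print(P,f(P))"
```

```text
[456.5, -307, 195] [283.  237.5]
[456.5, -307, 145] [299.  308.5]
[456.5, -307, 32] [331.5 457.5]
[506.5, -257, 18] [399.5 543. ]
[406.5, -257, 18] [439.5 421.5]
[406.5, -357, 18] [274. 410.]
[456.5, -307, 0] [340. 497.]
```

The lamp is upright; its corners match the predictions to a few mm and it sits inside the ring. Releasing and rising straight up.

Request:
{"api": "jog_arm", "payload": {
  "moves": [
    [[0, 0, 0, 0, 0.5], [0, 0, 0, 0, 1], [0, 0, 0, 0, 1], [0, 0, 0, 0, 1], [0, 0, 0, 0, 1], [0, 0, -20, 0, 1], [0, 0, -50, 0, 1], [0, 0, -70, 0, 1]]
  ]
}}

```text
t: 9.98
tcp_pos: [456.3, -305.4, 244.5]
ee_rot: [[0.999, -0.043, 0.0], [-0.043, -0.999, -0.0], [0.0, 0.0, -1.0]]
contact_force: [0.6, -0.2, 0.0]
width: 1.0
grip_force: 0.0
```

Request:
{"api": "jog_arm", "payload": {
  "moves": [
    [[0, 0, 0, 0, 1], [0, 0, 0, 0, 0.5], [0, 80, 0, 0, 0], [0, 120, 0, 0, 0]]
  ]
}}

```text
t: 10.32
tcp_pos: [453.2, -387.1, 242.2]
ee_rot: [[0.999, -0.038, -0.001], [-0.038, -0.999, 0.002], [-0.001, -0.002, -1.0]]
contact_force: [0.8, -0.4, 0.7]
width: 0.607
grip_force: 0.0
```

```bash
python3 -c "
from h import *
im=arm.read_camera('top');crop(im,380,160,520,320,3.75,'t3.png')
to([639,-239,230],0)"
```

```text
t 10.37 tcp [ 450.8 -398.1  242.2] yhead -92.7 F [ 0.4 -9.5  1.3] w 0.51 -> d [ 180.4 -168.    11.3] turn 87.3
```

View pics/t3.png

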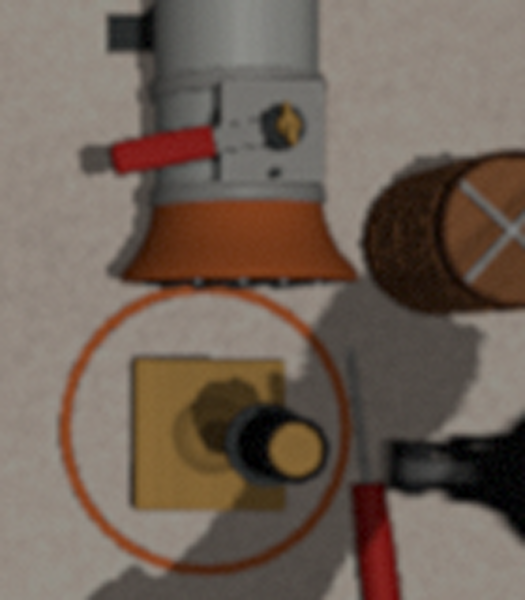

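The lamp's base centre at crop (209,433) is within about 2 mm of the ring centre (206,430), and the screwdriver is untouched. Next the orange lever, pushed from behind with shut fingers.

Request:
{"api": "jog_arm", "payload": {
  "moves": [
    [[212, -173, 0, 0, 0], [212, -173, 0, 0, 0], [212, -173, 0, 0, 0], [212, -173, 0, 0, 0], [212, -173, 0, 0, 0], [212, -173, 0, 0, 0], [212, -173, 0, 0, 0], [212, -173, 0, 0, 0]]
  ]
}}

```text
t: 11.03
tcp_pos: [676.0, -218.1, 240.5]
ee_rot: [[0.999, -0.036, 0.0], [-0.036, -0.999, 0.004], [-0.0, -0.004, -1.0]]
contact_force: [-0.7, 0.7, 0.4]
width: -0.003
grip_force: 0.0
```

```bash
python3 -c "
from h import *
to([670,-234,178],90)
x0,y0=639,-311
for f,d,r in((11,26,72),(25,26,72),(40,27,72),(55,27,72),(70,27,70),(80,26,70),(90,25,70),(90,22,70)):
  a=np.radians(f);print(f,np.round([x0-r*np.sin(a)+d*np.cos(a),y0+r*np.cos(a)+d*np.sin(a)],1))"
```

```text
t 11.03 tcp [ 676.  -218.1  240.5] yhead -92.0 F [-0.7  0.7  0.4] w -0.0 -> d [-5.4 16.3 62.5] turn -2.0
11 [ 650.8 -235.4]
25 [ 632.1 -234.8]
40 [ 613.4 -238.5]
55 [ 595.5 -247.6]
70 [ 582.5 -261.7]
80 [ 574.6 -273.2]
90 [ 569. -286.]
90 [ 569. -289.]
```

Request:
{"api": "jog_arm", "payload": {
  "moves": [
    [[-5, 16, 20, 0, 0], [-5, 16, 40, 0, 0], [-5, 16, 62, 0, 0], [-5, 16, 62, 0, 0]]
  ]
}}

```text
t: 11.37
tcp_pos: [662.8, -240.5, 175.2]
ee_rot: [[0.999, -0.044, -0.008], [-0.044, -0.999, 0.002], [-0.008, -0.002, -1.0]]
contact_force: [0.8, 0.4, -0.9]
width: -0.0
grip_force: 0.0
```

```bash
python3 -c "
from h import *
to([632,-235,178],90)"
```

```text
t 11.37 tcp [ 662.8 -240.5  175.2] yhead -92.5 F [ 0.8  0.4 -0.9] w -0.0 -> d [-31.1  -4.2  -2.5] turn -2.5
```

Request:
{"api": "jog_arm", "payload": {
  "moves": [
    [[-15, -2, -2, 0, 0], [-31, -4, -2, 0, 0], [-49, 0, -2, 0, 0], [-67, 10, -2, 0, 0], [-79, 25, -2, 0, 0], [-87, 37, -2, 0, 0], [-92, 46, -2, 0, 0], [-92, 50, -2, 0, 0]]
  ]
}}

```text
t: 12.03
tcp_pos: [571.3, -285.6, 183.3]
ee_rot: [[0.999, -0.044, -0.001], [-0.044, -0.999, 0.003], [-0.001, -0.003, -1.0]]
contact_force: [-2.9, 16.3, 9.9]
width: -0.007
grip_force: 7.9
```

```bash
python3 -c "
from h import *
to([569,-288,178],90)
im=arm.read_camera('top');print(blobs(im,(0,150,110),(5,255,255)))"
```

```text
t 12.03 tcp [ 571.3 -285.6  183.3] yhead -92.5 F [-2.9 16.3  9.9] w -0.01 -> d [-2.2  2.5  5.3] turn -2.5
[([277, 164, 10, 10, 84], [281.6, 168.6]), ([179, 217, 15, 26, 190], [186.5, 229.4]), ([476, 290, 10, 35, 202], [480.4, 307.1])]
```

Request:
{"api": "jog_arm", "payload": {
  "moves": [
    [[0, 3, 4, 0, 0], [0, 5, 4, 0, 0], [0, 5, 4, 0, 0]]
  ]
}}

```text
t: 12.33
tcp_pos: [572.3, -285.5, 179.1]
ee_rot: [[0.999, -0.039, -0.002], [-0.039, -0.999, 0.008], [-0.003, -0.008, -1.0]]
contact_force: [-1.6, 20.1, 11.1]
width: -0.0
grip_force: 10.4
```

Request:
{"api": "jog_arm", "payload": {
  "moves": [
    [[0, -30, 0, 0, 0], [0, -60, -30, 0, 0], [0, -60, -60, 0, 0], [0, -60, -60, 0, 0]]
  ]
}}

```text
t: 12.67
tcp_pos: [576.7, -231.0, 243.9]
ee_rot: [[0.999, -0.041, 0.005], [-0.041, -0.999, -0.002], [0.005, 0.002, -1.0]]
contact_force: [1.1, -1.1, 0.1]
width: 0.003
grip_force: 0.0
```

Request:
{"api": "jog_arm", "payload": {
  "moves": [
    [[0, -150, 0, 0, 0], [0, -150, 0, 0, 0], [0, -150, 0, 0, 0], [0, -150, 0, 0, 0]]
  ]
}}

```text
t: 13.0
tcp_pos: [580.8, -78.4, 238.9]
ee_rot: [[0.999, -0.041, -0.001], [-0.041, -0.999, 0.001], [-0.001, -0.001, -1.0]]
contact_force: [-0.3, 0.1, 1.1]
width: -0.002
grip_force: 0.0
```

```bash
python3 -c "
from h import *
im=arm.read_camera('top');b=blobs(im,(0,150,110),(5,255,255));print(b)
for s,c in b: print(w(*c,178))
to([569,190,240],90)
crop(im,380,160,520,320,3.75,'t4.png')"
```

```text
[([277, 164, 10, 10, 84], [281.6, 168.6]), ([452, 213, 8, 27, 208], [455.5, 225.8]), ([179, 217, 15, 26, 187], [186.5, 229.4]), ([476, 290, 10, 35, 221], [480.8, 307.3])]
[690.9  63.8 178. ]
[ 568.7 -306.8  178. ]
[561.3 264.7 178. ]
[ 395.6 -358.6  178. ]
t 13.05 tcp [581.2 -73.7 238.9] yhead -92.1 F [-0.1  4.   0.3] w -0.0 -> d [ -21.8 -263.1   -0.3] turn -2.1
```

View pics/t4.png

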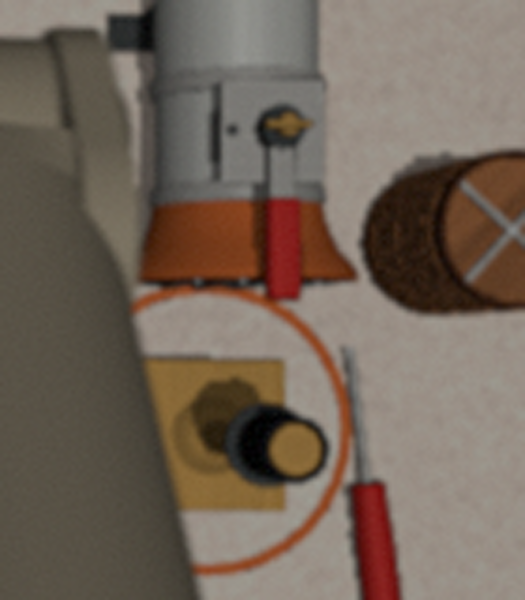

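The orange lever now lies in line with its duct at crop (284,200–298) and held against its stop at 20 N; lamp and screwdriver are unmoved. Next, the blue lever.

Request:
{"api": "jog_arm", "payload": {
  "moves": [
    [[-46, -284, 0, 0, 0], [-46, -284, 0, 0, 0], [-46, -284, 0, 0, 0], [-46, -284, 0, 0, 0], [-46, -284, 0, 0, 0], [-46, -284, 0, 0, 0], [-46, -284, 0, 0, 0], [-46, -284, 0, 0, 0]]
  ]
}}

```text
t: 13.72
tcp_pos: [546.0, 212.0, 238.8]
ee_rot: [[0.999, -0.034, -0.0], [-0.034, -0.999, 0.003], [-0.001, -0.003, -1.0]]
contact_force: [0.2, 1.1, 1.0]
width: 0.002
grip_force: 0.0
```

Request:
{"api": "jog_arm", "payload": {
  "moves": [
    [[0, 0, 0, 0, 0]]
  ]
}}

```text
t: 13.8
tcp_pos: [547.1, 205.5, 238.6]
ee_rot: [[0.999, -0.039, -0.001], [-0.039, -0.999, -0.0], [-0.001, 0.0, -1.0]]
contact_force: [0.6, 0.1, 0.0]
width: -0.001
grip_force: 0.0
```

```bash
python3 -c "
from h import *
to([547,212,178],90)
x0,y0=628,242
for f,d,r in((70,26,72),(55,28,72),(40,28,72),(25,26,72),(10,23,70),(0,21,70),(0,17,70)):
  a=np.radians(f);p=np.array([x0-r*np.sin(a)-d*np.cos(a),y0+r*np.cos(a)-d*np.sin(a)]);print(f,np.round(p,1),np.round(p-[547,212],1))"
```

```text
t 13.8 tcp [547.1 205.5 238.6] yhead -92.3 F [0.6 0.1 0. ] w -0.0 -> d [-0.3 -6.5 60.6] turn -2.3
70 [551.4 242.2] [ 4.4 30.2]
55 [553.  260.4] [ 6.  48.4]
40 [560.3 279.2] [13.3 67.2]
25 [574.  296.3] [27.  84.3]
10 [593.2 306.9] [46.2 94.9]
0 [607. 312.] [ 60. 100.]
0 [611. 312.] [ 64. 100.]
```

Request:
{"api": "jog_arm", "payload": {
  "moves": [
    [[0, 0, 20, 0, 0], [0, 0, 40, 0, 0], [0, 0, 60, 0, 0], [0, 0, 60, 0, 0], [0, 0, 60, 0, 0]]
  ]
}}

```text
t: 14.22
tcp_pos: [547.5, 201.5, 178.3]
ee_rot: [[0.999, -0.046, -0.002], [-0.046, -0.999, -0.002], [-0.002, 0.002, -1.0]]
contact_force: [-0.5, 0.3, 0.8]
width: 0.001
grip_force: 0.0
```

Request:
{"api": "jog_arm", "payload": {
  "moves": [
    [[3, -18, 0, 0, 0], [3, -37, 0, 0, 0], [4, -55, 0, 0, 0], [10, -74, 0, 0, 0], [23, -92, 0, 0, 0], [42, -103, 0, 0, 0], [56, -108, 0, 0, 0], [60, -109, 0, 0, 0]]
  ]
}}

```text
t: 14.88
tcp_pos: [611.8, 309.9, 179.8]
ee_rot: [[0.999, -0.044, -0.003], [-0.044, -0.999, -0.001], [-0.003, 0.001, -1.0]]
contact_force: [-15.0, -1.2, 7.8]
width: 0.0
grip_force: 6.8
```

```bash
python3 -c "
from h import *
to([611,312,178],90)"
```

```text
t 14.88 tcp [611.8 309.9 179.8] yhead -92.5 F [-15.   -1.2   7.8] w 0.0 -> d [-0.9 -2.1  1.8] turn -2.5
```

Request:
{"api": "jog_arm", "payload": {
  "moves": [
    [[3, 0, 0, 0, 0], [6, 0, 0, 0, 0], [6, 0, 0, 0, 0]]
  ]
}}

```text
t: 15.13
tcp_pos: [612.0, 309.8, 179.9]
ee_rot: [[0.999, -0.042, -0.011], [-0.042, -0.999, -0.002], [-0.011, 0.002, -1.0]]
contact_force: [-22.8, 0.1, 11.6]
width: -0.004
grip_force: 11.1
```

Request:
{"api": "jog_arm", "payload": {
  "moves": [
    [[-20, 0, 0, 0, 0], [-40, 0, -30, 0, 0], [-60, 30, -70, 0, 0], [-60, 70, -70, 0, 0]]
  ]
}}

```text
t: 15.47
tcp_pos: [555.0, 253.2, 252.9]
ee_rot: [[0.999, -0.037, 0.005], [-0.037, -0.999, 0.006], [0.005, -0.006, -1.0]]
contact_force: [1.8, 0.1, 0.8]
width: -0.006
grip_force: 0.0
```

Request:
{"api": "jog_arm", "payload": {
  "moves": [
    [[-50, 240, 0, 0, 0], [-50, 240, 0, 0, 0], [-50, 240, 0, 0, 0], [-50, 240, 0, 0, 0], [-50, 240, 0, 0, 0], [-50, 240, 0, 0, 0], [-50, 240, 0, 0, 0], [-50, 240, 0, 0, 0]]
  ]
}}

```text
t: 16.13
tcp_pos: [495.4, 7.8, 249.2]
ee_rot: [[0.999, -0.049, 0.002], [-0.049, -0.999, -0.001], [0.002, 0.0, -1.0]]
contact_force: [0.9, -0.6, 0.2]
width: -0.003
grip_force: 0.0
```

```bash
python3 -c "
from h import *
im=arm.read_camera('top');b=blobs(im,(0,150,110),(5,255,255));print(b)
for s,c in b: print(w(*c,178))
to([500,0,240],90)
crop(im,80,150,500,330,1.9,'t5.png')"
```

```text
[([277, 164, 10, 10, 84], [281.6, 168.6]), ([151, 194, 25, 8, 190], [163.4, 197.4]), ([452, 213, 8, 27, 206], [455.5, 225.6]), ([477, 290, 9, 35, 199], [480.7, 307.2])]
[690.9  63.8 178. ]
[629.3 314.1 178. ]
[ 569.1 -306.8  178. ]
[ 395.8 -358.4  178. ]
t 16.18 tcp [495.9   9.7 249.1] yhead -92.7 F [-0.6 -0.4  0.2] w 0.0 -> d [4.5 9.5 9.1] turn -2.7
```

View pics/t5.png

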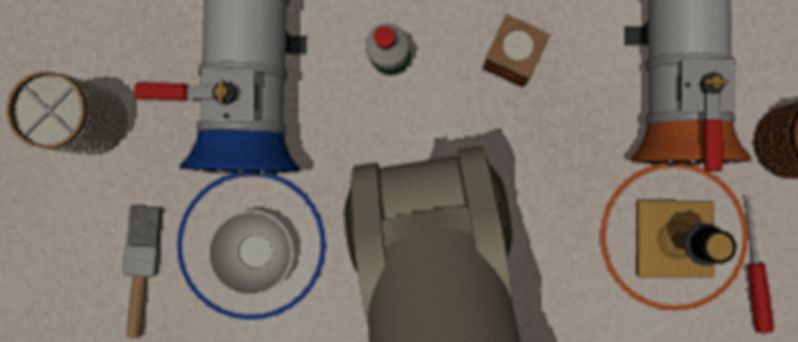

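The lamp stands centred in the orange ring. The orange lever is in line, the blue lever is square across its duct, and everything else is where it was. Handing in.

Request:
{"api": "jog_arm", "payload": {
  "moves": [
    [[0, 0, 0, 0, 0], [0, 0, 0, 0, 0], [0, 0, 0, 0, 0]]
  ]
}}

```text
t: 16.43
tcp_pos: [495.9, 12.1, 247.9]
ee_rot: [[0.999, -0.041, 0.0], [-0.041, -0.999, 0.0], [0.0, -0.0, -1.0]]
contact_force: [-0.3, 0.1, -0.4]
width: -0.003
grip_force: 0.0
```

```bash
python3 -c "
from rig import arm
print(arm.hand_in())"
```

```text
the job is handed in; nothing more can be done
None
```

The job is handed in at about 16.4 s, with no verdict shown: the lamp stands about 2 mm from the centre of the orange ring, the orange damper was opened to its stop before the blue was closed to its stop, and the last picture shows nothing else on the bench moved.

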